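# Drive the grinding core out of a pepper mill

## Task

Take the wooden rod from its block, put it down the bore of the pepper mill and slowly push the ceramic grinding core down until it comes firmly to rest on the cork pad below; it is brittle, so feel for the pad and do not squeeze the core hard. Then draw the rod out and stand it back in its block. Push only with the rod, do not ram the mill, and leave the other things where they are.

Things in the scene. Friction and masses are not known exactly. Their poses are not given: they have to be found in the camera images.
- stand: Fixed light wooden cleaning stand: base 130 x 150 x 25 mm (x, y, z), two posts and clamp arms at y = +-60 mm, up to 128 mm high, that hold a dark wooden pepper-mill body, 52 mm across (62 mm at its flared top), upright over the middle of the base, from 80 to 160 mm above its underside. Origin: centre of the base's underside, on the bore's axis; z up.
- mouth (a point): Centre of the upper mouth of the mill's vertical bore, 160 mm above the table. The bore is 30 mm in diameter, open at both ends, flared to 43 mm over the top 10 mm. Three sprung clips at its lower end grip the core: it slides down with a steady resistance of roughly 2 to 9 N, different each time, and stays where it is left.
- core: Loose white ceramic cylinder, 27 mm in diameter, 45 mm high, upright in the lower end of the bore, at the start its underside from 6 mm below to 4 mm above the mill's lower end. Origin: centre of its underside. Brittle: on the pad, a push some 5 N above the sliding resistance is firm, 16 N in all is too much. Its upper 8 to 17 mm then stay held by the clips, as it should be.
- pad: Fixed foot, 40 mm across and 8 mm high, on the middle of the stand's base under the bore; a stiff steel screw in it carries the cork-topped round rest, 48 mm across. Origin: centre of the foot's underside, 25 mm above the table. The cork top is 18 to 27 mm above the origin, different each time and not measured: it must be felt. It is hard and does not give under the core.
- rod: Loose plain wooden ejector rod, upright in its block at the start: shank 24 mm in diameter and 95 mm long with a flat foot, and above it a round handle 30 mm in diameter and 50 mm long (145 mm overall, 0.1 kg). Origin: centre of the foot's underside; z points up to the handle. Grip it firmly (60 N), or it slips when pushed.
- block: Fixed wooden block 90 x 90 x 45 mm with one round upright hole of 28 mm diameter in the middle of its top, 35 mm deep, the hole's floor 10 mm above the table. Origin: centre of its underside. The rod belongs in the hole.
- cap: Bystander: the mill's loose turned wooden cap, 54 mm across, 50 mm high. Origin: centre of its underside.
- tin: Bystander: tin can, 74 mm across, 105 mm high. Origin: centre of its underside.
- jar: Bystander: glass jar with a metal lid, 60 mm across, 100 mm high. Origin: centre of its underside.
Mind the look-alikes: they are no part of the job. There is more than one size of the stand; the one meant has the size given above.

How it is judged:
By the outcome, as a careful person would: the job done as asked, in the order asked, and still so for the second after the job is handed in, with the robot touching nothing.
It also fails if it takes over 72 s, if anything falls off the work surface, if the arm or the gripper's body presses on something with over 40 N, if the wrist force passes 120 N, or if a joint passes its speed limit or range.

## Robot

A 7-joint arm with a two-finger parallel gripper is mounted at the origin on the work surface. World frame = base frame: x ahead of the robot, y to its left, z up, the work surface at z = 0. Lengths are in m, angles in rad, forces in N, time in s.
With the tool pointing down it reaches from about 0.4 to 0.85 m from the base axis. Payload 6.9 kg.
Tool frame: the origin (TCP) lies midway between the tips of the shut fingers; the grasp point (between the pads) lies behind it (ctrl.pinch_z is the z of the grasp point in the tool frame, in m); z points along the fingers, y is the line along which they close (so a half turn about z gives the same grasp; the last joint's range is limited). The gripper opens to 85 mm and grips with 20 to 120 N. Pads are 22 mm wide; open, the fingers measure 114 mm over their backs; the gripper's body (76 mm by 85 mm) begins 54 mm behind the grasp point. The pads swing forward as they close: fully open they stand 13 mm farther back than shut.
Start: joints at [-1.014, 0.507, -0.238, 1.5, 0.126, 1.149, -0.155], TCP at [0.273, 0.562, 0.231] pointing down, gripper open.
Joint ranges: [-3.08, 3.08], [-0.24, 2.05], [-1.43, 1.35], [0, 2.5], [-1.52, 4.66], [0.17, 1.96], [-2.89, 2.89]. Speed limits (rad/s): [2.39, 2.39, 3.14, 3.14, 3.14, 3.14, 3.14].

## Interface

Orientations are given as a unit quaternion [w, x, y, z].
In Python, from station import ctrl, get_state, vision, ticket, models gives the robot as it stands. Calls block until the motion is done:
- ctrl.movep(position, orientation): joint-space move of the TCP to a pose.
- ctrl.movel(position, frame=None, max_speed=0.15): straight line of the TCP; frame=None keeps the orientation; max_speed is the mean speed in m/s.
- ctrl.set_joints(angles): joint-space move.
- ctrl.ungrasp() and ctrl.close_gripper(force=None): open the fingers fully, or close them until they stop; force is the grip in N (None keeps the last).
- ctrl.pause(seconds).
- ctrl.ik(position, orientation): joint angles nearest the present ones, or None.
- get_state(): the state.
- vision.grab_frame(name): name is "scene" or "top" or "wrist"; returns (picture, depth): 384x512x3 uint8, blue, green, red; 384x512 float32, m along the optical axis (not along the pixel's ray), 0 where there is no reading.
- vision.camera_info(name): a dict with "mtx" (3x3 intrinsics, pixels), "R" (3x3) and "t" (3): a world point X has camera coordinates R X + t; the wrist camera has in their place "hand_eye" (4x4, takes a point from camera to tool coordinates, whose origin is the TCP and whose axes are the flange's). Camera axes: x right, y down, z forward; pixel columns grow to the right and rows downward; lengths in m; the calibration is good to about 2 mm. The wrist camera is an equidistant fisheye: a pixel r from the principal point sees the ray r / f radians off the axis. A picture is of the moment at which its call begins: read the wrist's pose just before it. camera_info takes no time and is no camera call.
A pose or a line that the arm cannot do raises ctrl.Unreachable and nothing moves.
- ticket.close_job(): hands the job in; it is judged then, once.
Trained networks look in the newest picture that a camera, given by its name, has taken for a name from the list of things; names that differ only in an ending like _2 or _b are one class to them, and where a whole thing is asked for, a point or a joint stands for the part that bears it (a point fixed in the world has none). Each returns a list of dicts, best first, with "p" (0 to 1); they miss things now and then, are a little off and sometimes report something else, mostly with a low value. They report only what shows in the picture. A call takes as long as a camera call. They do not tell look-alikes from the thing itself.
- models.recognise(camera, target): "point" ([column, row] in pixels, amid what is visible of it).
- models.masks_of(camera, target): "mask" (384x512 bool, what is visible of it) and "point" ([column, row] in pixels, amid what is visible of it).
The state is a dict: "time": time; "qpos": joint angles; "qd": joint speeds; "tau": joint torques, N m; "tcp_pos": TCP position; "eef_rot": TCP orientation; "contact_force": force on the tool from outside, world axes, zero at the start; "wrist_torque": the same for the moment, N m; "width": finger opening in m; "gripper_force": force on a finger pad.
Only numpy, scipy, OpenCV 4.12 (cv2) and the standard library are available. Lean on these libraries where they do the work, as an engineer would, in place of code of your own. Each camera call takes 0.05 s, during which the arm holds its last target. There are 200 camera calls.

## Working session

There is one attempt and no reset: what is moved stays moved. The work goes in short steps, each a Python script; the robot and the scene stay as the last script left them, time stands still between calls to the robot, and variables do not carry over. Pictures are saved under pics/ and viewed, at most 10 in all, crops included, and the job is handed in when it is done.

```bash
mkdir -p pics; ls
cat > h.py <<'E'
import numpy as np, cv2
from station import ctrl, get_state, vision, ticket, models
def cloud(name):
    im,d=vision.grab_frame(name); c=vision.camera_info(name); K=np.array(c["mtx"])
    v,u=np.mgrid[:384,:512]
    P=np.stack([(u-K[0,2])/K[0,0]*d,(v-K[1,2])/K[1,1]*d,d],-1)
    W=(P-np.array(c["t"]))@np.array(c["R"])
    W[d==0]=np.nan
    return im,d,W
E
python3 - <<'E'
from h import *
s=get_state();print(s["time"],s["tcp_pos"],s["eef_rot"],s["contact_force"],ctrl.pinch_z)
for n in ["top","scene"]:
    im,d,W=cloud(n)
    cv2.imwrite(f"pics/{n}.png",im)
    for t in ["stand","mouth","core","rod","block","cap","tin","jar"]:
        for r in models.masks_of(n,t)[:4]:
            m=r["mask"]; w=W[m]; w=w[~np.isnan(w[:,0])]
            if len(w)==0: print(n,t,r["p"],r["point"],"nodepth");continue
            top=w[w[:,2]>np.percentile(w[:,2],98)-.006]
            print(n,t,round(r["p"],2),np.round(r["point"]),m.sum(),"top",np.round((top.min(0)+top.max(0))/2,3),"min",np.round(w.min(0),3),"max",np.round(w.max(0),3))
print(get_state()["time"])
E
```

```text
pics
0.0 [0.272723   0.56179822 0.23042032] [-1.81147359e-04  2.23985028e-01  9.74592176e-01 -8.74054331e-04] [-0.11111533  0.52534592  0.19664698] -0.0187
top stand 0.97 [126. 274.] 5630 top [0.235 0.361 0.231] min [ 0.111  0.226 -0.003] max [0.363 0.508 0.235]
top stand 0.62 [184. 175.] 2249 top [0.509 0.216 0.161] min [ 0.422  0.124 -0.003] max [0.595 0.307 0.166]
top mouth 0.72 [185. 177.] 2367 top [0.509 0.216 0.161] min [ 0.422  0.123 -0.005] max [0.599 0.313 0.166]
top mouth 0.72 [126. 272.] 5555 top [0.236 0.361 0.231] min [ 0.111  0.226 -0.003] max [0.363 0.508 0.235]
top core 0.37 [178. 177.] 38 top [0.509 0.218 0.125] min [0.5   0.209 0.12 ] max [0.517 0.226 0.128]
top rod 0.66 [315. 177.] 165 top [ 0.505 -0.153  0.156] min [ 0.491 -0.186  0.025] max [ 0.532 -0.138  0.16 ]
top block 0.6 [307. 184.] 821 top [ 0.505 -0.152  0.048] min [ 0.448 -0.21  -0.   ] max [ 0.561 -0.094  0.052]
top cap 0.77 [273. 119.] 259 top [ 0.692 -0.049  0.05 ] min [ 0.665 -0.077 -0.004] max [ 0.72  -0.027  0.054]
top cap 0.21 [184. 178.] 2282 top [0.509 0.216 0.161] min [ 0.419  0.123 -0.003] max
[... 643 characters left out ...]
02] max [0.601 0.313 0.163]
scene rod 0.59 [194. 182.] 361 top [ 0.507 -0.15   0.154] min [ 0.493 -0.165  0.041] max [ 0.524 -0.135  0.158]
scene rod 0.44 [192. 269.] 412 top [ 0.695 -0.048  0.048] min [ 0.671 -0.083  0.002] max [ 0.721 -0.024  0.052]
scene block 0.66 [194. 211.] 1037 top [ 0.508 -0.151  0.045] min [ 0.44  -0.246 -0.001] max [ 0.567 -0.09   0.049]
scene cap 0.89 [191. 266.] 426 top [ 0.694 -0.048  0.048] min [ 0.671 -0.075 -0.001] max [ 0.721 -0.024  0.052]
scene tin 0.83 [401. 277.] 1676 top [0.547 0.408 0.104] min [ 0.492  0.371 -0.001] max [0.584 0.444 0.108]
scene jar 0.9 [116. 187.] 747 top [ 0.55  -0.393  0.1  ] min [ 0.446 -0.466  0.001] max [ 0.582 -0.361  0.103]
0.9
```

View pics/top.png

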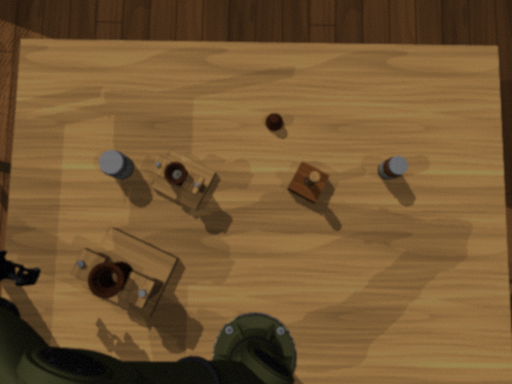

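View pics/scene.png

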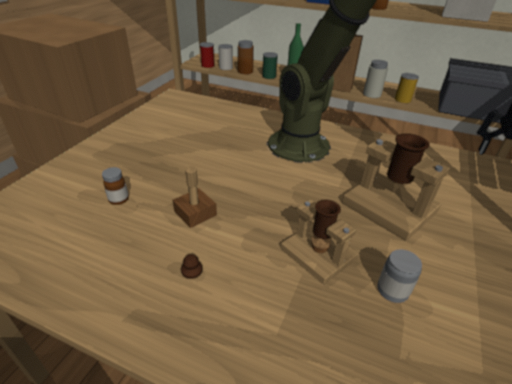

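```bash
cat >> h.py <<'E'
from scipy.spatial.transform import Rotation as Ro
Q=[0,np.sqrt(.5),np.sqrt(.5),0]
def wcloud():
    s=get_state(); im,d=vision.grab_frame("wrist"); c=vision.camera_info("wrist"); K=np.array(c["mtx"])
    v,u=np.mgrid[:384,:512]
    x=(u-K[0,2])/K[0,0]; y=(v-K[1,2])/K[1,1]; r=np.hypot(x,y)+1e-9; g=np.tan(np.minimum(r,1.5))/r
    P=np.stack([x*g*d,y*g*d,d],-1); H=np.array(c["hand_eye"])
    P=P@H[:3,:3].T+H[:3,3]
    q=s["eef_rot"]; W=P@Ro.from_quat([q[1],q[2],q[3],q[0]]).as_matrix().T+s["tcp_pos"]
    W[(d==0)|(r>1.4)]=np.nan
    return im,d,W
def circ(W,c,zlo,zhi,R):
    with np.errstate(invalid="ignore"):
        m=(np.hypot(W[...,0]-c[0],W[...,1]-c[1])<R)&(W[...,2]>zlo)&(W[...,2]<zhi)
    (x,y),r=cv2.minEnclosingCircle(W[m][:,:2].astype(np.float32)); p=W[m]
    return m.sum(),np.round([x,y,r,(p[:,0].min()+p[:,0].max())/2,(p[:,1].min()+p[:,1].max())/2,np.median(p[:,2])],4)
def st(): 
    s=get_state(); print("t",round(s["time"],2),"tcp",np.round(s["tcp_pos"],4),"F",np.round(s["contact_force"],2),"w",round(s["width"],4),"gf",np.round(s["gripper_force"],1)); return s
E
python3 - <<'E'
from h import *
ctrl.movel([.273,.562,.36]); st()
ctrl.movep([.53,.217,.36],Q); st()
im,d,W=wcloud(); cv2.imwrite("pics/w1.png",im)
print("mouth",circ(W,[.509,.217],.15,.168,.045),"core",circ(W,[.509,.217],.112,.135,.013))
ctrl.movep([.506,-.12,.30],Q); st()
im,d,W=wcloud(); cv2.imwrite("pics/w2.png",im)
print("rod",circ(W,[.506,-.152],.148,.165,.03),"block",circ(W,[.506,-.152],.038,.052,.08))
for n in ["top","scene"]:
    im,d,W=cloud(n)
    if n=="scene": print("rod",circ(W,[.506,-.152],.148,.165,.03))
    print(n,"mouth",circ(W,[.509,.217],.15,.168,.045))
E
```

```text
t 1.91 tcp [0.2729 0.5616 0.359 ] F [-0.13  0.16 -0.56] w 0.0852 gf 0.0
t 3.49 tcp [0.5293 0.219  0.3599] F [0.83 1.27 0.01] w 0.0856 gf 0.0
mouth (np.int64(1368), array([0.5083, 0.2186, 0.0306, 0.5086, 0.2187, 0.1588])) core (np.int64(282), array([0.5087, 0.2168, 0.013 , 0.5086, 0.217 , 0.1237]))
t 4.83 tcp [ 0.5067 -0.1183  0.3001] F [-0.67 -0.15 -0.95] w 0.0852 gf 0.0
rod (np.int64(611), array([ 0.5054, -0.151 ,  0.0149,  0.5056, -0.1505,  0.1542])) block (np.int64(3178), array([ 0.5061, -0.151 ,  0.0634,  0.506 , -0.1507,  0.0445]))
top mouth (np.int64(292), array([0.5089, 0.2171, 0.0305, 0.509 , 0.2169, 0.159 ]))
rod (np.int64(77), array([ 0.5076, -0.1512,  0.0149,  0.5076, -0.151 ,  0.1549]))
scene mouth (np.int64(291), array([0.5097, 0.2174, 0.0303, 0.5095, 0.2181, 0.1593]))
```

Run:
```python
from h import *
ctrl.movel([.5057,-.151,.20]); ctrl.movel([.5057,-.151,.111],max_speed=.08); st()
ctrl.close_gripper(60); ctrl.pause(.2); st()
ctrl.movel([.5057,-.151,.13],max_speed=.04); st()
ctrl.movel([.5057,-.151,.30],max_speed=.12); ctrl.pause(.3); st()
ctrl.movep([.5087,.218,.31],Q); ctrl.pause(.3); st()
im,d,W=cloud("scene"); cv2.imwrite("pics/s2.png",cv2.resize(im[60:300,220:460],None,fx=2.4,fy=2.4))
# shank foot expected z=.31-.101=.209 ; shank slices
for z in [.215,.235,.255,.275,.295]:
    m=(np.hypot(W[...,0]-.509,W[...,1]-.218)<.03)&(abs(W[...,2]-z)<.008); p=W[m]
    if len(p): print(z,len(p),np.round([p[:,0].min(),p[:,0].max(),p[:,1].min(),p[:,1].max()],4))
m=(np.hypot(W[...,0]-.509,W[...,1]-.218)<.03)&(W[...,2]>.175); print("lowest",np.nanmin(W[m][:,2]))
im,d,W=wcloud(); cv2.imwrite("pics/w3.png",im)
```

```text
t 7.09 tcp [ 0.506  -0.1511  0.1115] F [-0.57 -0.13  0.28] w 0.0854 gf 0.0
t 7.85 tcp [ 0.5058 -0.1511  0.1113] F [-0.48 -0.13  4.88] w 0.029 gf 59.0
t 8.47 tcp [ 0.5057 -0.1509  0.1301] F [-0.52  0.71 -1.58] w 0.0287 gf 59.1
t 10.34 tcp [ 0.5056 -0.151   0.2998] F [ 0.82 -0.07 -1.62] w 0.0283 gf 59.1
t 12.03 tcp [0.509  0.2172 0.31  ] F [-1.   -0.04 -1.2 ] w 0.0286 gf 59.1
0.215 52 [0.5106 0.5236 0.2054 0.2278]
0.235 67 [0.5068 0.5236 0.2046 0.2276]
0.255 67 [0.5127 0.5242 0.2048 0.2281]
0.275 74 [0.509  0.5236 0.2051 0.2278]
0.295 74 [0.5111 0.5234 0.2047 0.2279]
lowest 0.20927433376241655
```

View pics/s2.png

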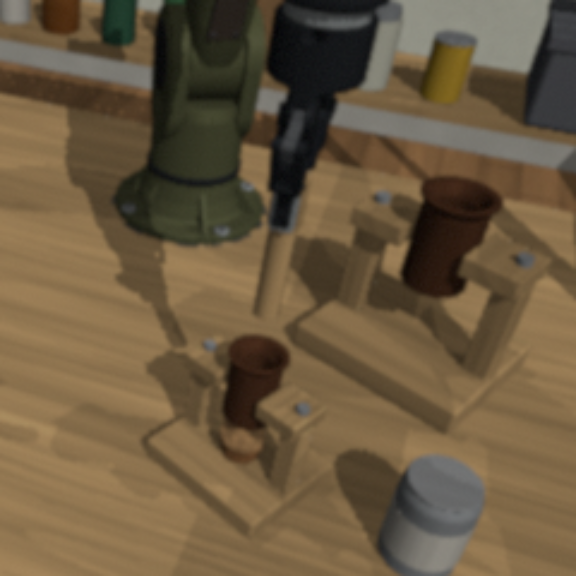

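View pics/w3.png

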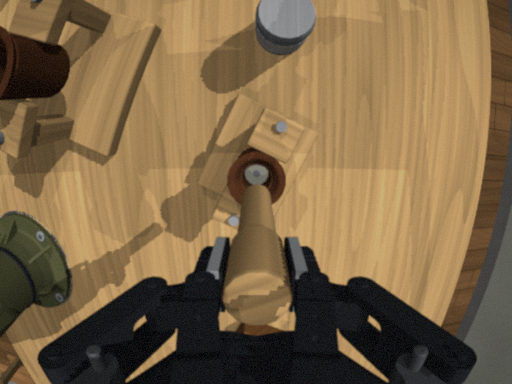

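```bash
cat >> h.py <<'E'
def fz(n=6):
    a=[]
    for _ in range(n): ctrl.pause(.02); a.append(get_state()["contact_force"])
    return np.mean(a,0)
E
python3 - <<'E'
from h import *
X,Y=.508,.219
ctrl.movel([X,Y,.28]); st(); b=fz(10); print("base",b.round(2))
z=.265
while z>.2295:
    ctrl.movel([X,Y,z],max_speed=.04); f=fz(3)-b; print(round(z,4),f.round(1))
    if abs(f).max()>5: print("STOP");break
    z-=.007
st()
E
```

```text
t 12.47 tcp [0.5077 0.2189 0.2798] F [ 0.98 -0.33 -0.33] w 0.0288 gf 59.2
base [-0.21  0.   -0.54]
0.265 [ 0.2 -0.4  0.1]
0.258 [ 0.5 -0.1  0.3]
0.251 [ 0.4 -0.3 -0.5]
0.244 [-0.1  0.4 -0.1]
0.237 [0.7 0.  0. ]
0.23 [-0.4 -0.2 -0.3]
t 15.09 tcp [0.508  0.2189 0.2298] F [-0.81 -0.55 -1.02] w 0.0286 gf 59.2
```

Run:
```python
from h import *
X,Y=.508,.219; b=-.6; z=.230; fs=[]; log=[]
while z>.184 and get_state()["time"]<45:
    z-=.001 if z>.2015 else .0003
    ctrl.movel([X,Y,z],max_speed=.008); f=fz(4)-[0,0,b]; log.append((round(z,4),round(get_state()["tcp_pos"][2],4),*f.round(1)))
    sl=np.median(fs[-12:]) if len(fs)>=4 else 99
    if f[2]>min(sl+3,12.5):
        f=fz(8)-[0,0,b]; log.append(("chk",*f.round(1)))
        if f[2]>min(sl+4.7,13): break
    elif f[2]>1.5: fs.append(f[2])
print(*log,sep="\n"); print("slide",sl); st()
```

```text
(0.229, np.float64(0.2291), np.float64(0.1), np.float64(-0.1), np.float64(-0.8))
(0.228, np.float64(0.228), np.float64(-0.0), np.float64(-0.5), np.float64(-0.0))
(0.227, np.float64(0.227), np.float64(0.3), np.float64(0.1), np.float64(-0.1))
(0.226, np.float64(0.226), np.float64(0.2), np.float64(0.1), np.float64(-0.4))
(0.225, np.float64(0.2252), np.float64(0.5), np.float64(-0.1), np.float64(1.4))
(0.224, np.float64(0.2242), np.float64(0.4), np.float64(0.2), np.float64(4.7))
(0.223, np.float64(0.223), np.float64(0.2), np.float64(0.7), np.float64(4.2))
(0.222, np.float64(0.2219), np.float64(0.8), np.float64(-0.1), np.float64(3.2))
(0.221, np.float64(0.2209), np.float64(0.7), np.float64(0.2), np.float64(3.1))
(0.22, np.float64(0.2199), np.float64(0.7), np.float64(0.1), np.float64(3.0))
(0.219, np.float64(0.2189), np.float64(0.8), np.float64(-0.1), np.float64(3.5))
(0.218, np.float64(0.2179), np.float64(0.6), np.float64(0.5), np.float64(3.6))
(0.217, np.float64(0.2169), np.float64(0.7), np.float64(-0.2), np.float64(3.7))
(0.216, np.float64(0.2159), np.float64(1.3), np.float64(0.5), np.fl
[... 2010 characters left out ...]
, np.float64(0.1977), np.float64(0.5), np.float64(-0.1), np.float64(3.5))
(0.1974, np.float64(0.1974), np.float64(0.4), np.float64(-0.1), np.float64(4.7))
(0.1971, np.float64(0.1971), np.float64(0.4), np.float64(-0.5), np.float64(3.7))
(0.1968, np.float64(0.1969), np.float64(-0.2), np.float64(0.3), np.float64(5.5))
(0.1965, np.float64(0.1969), np.float64(-0.4), np.float64(0.2), np.float64(8.2))
('chk', np.float64(-0.5), np.float64(0.2), np.float64(7.8))
(0.1962, np.float64(0.1969), np.float64(-1.1), np.float64(-0.2), np.float64(10.2))
('chk', np.float64(-0.9), np.float64(-0.5), np.float64(10.2))
slide 4.019860188185765
t 30.33 tcp [0.5081 0.2191 0.1969] F [-1.   -0.82  8.91] w 0.0289 gf 60.3
```

Run:
```python
from h import *
ctrl.movel([.508,.219,.205],max_speed=.02); ctrl.movel([.508,.219,.30],max_speed=.1); st()
ctrl.movep([.5057,-.151,.30],Q); ctrl.pause(.2)
ctrl.movel([.5057,-.151,.165],max_speed=.12); b=fz(8); st()
z=.158
while z>.1105:
    ctrl.movel([.5057,-.151,z],max_speed=.04); f=fz(3)-b
    if abs(f).max()>3: print(round(z,4),f.round(1)); break
    z-=.006 if z>.122 else .001
st()
```

```text
t 32.02 tcp [0.5077 0.2189 0.2993] F [ 0.14 -0.1  -0.26] w 0.0286 gf 59.3
t 35.02 tcp [ 0.5061 -0.1511  0.1656] F [ 0.15  0.18 -0.8 ] w 0.0286 gf 59.3
0.111 [-0.6  0.6  4.9]
t 40.79 tcp [ 0.5059 -0.1511  0.1113] F [-0.76 -0.36  4.37] w 0.0285 gf 59.5
```

Seated on the hole's floor. Release, back off and check.

Run:
```python
from h import *
ctrl.ungrasp(); ctrl.movel([.5057,-.151,.13],max_speed=.05); ctrl.movel([.5057,-.151,.30]); st()
im,d,W=wcloud(); print("rod",circ(W,[.506,-.151],.145,.165,.03))
ctrl.movep([.53,.10,.36],Q); st()
im,d,W=cloud("scene")
print("rod",circ(W,[.506,-.152],.145,.165,.03))
cv2.imwrite("pics/s3.png",cv2.resize(im[140:300,150:390],None,fx=3.2,fy=3.2))
im,d,W=wcloud(); print("core top",circ(W,[.508,.2185],.07,.135,.011))
```

```text
t 43.2 tcp [ 0.5053 -0.1508  0.2991] F [0.4  0.52 0.18] w 0.0855 gf 0.0
rod (np.int64(684), array([ 0.506 , -0.1511,  0.0151,  0.5059, -0.1507,  0.1542]))
t 44.27 tcp [0.53   0.0981 0.3596] F [ 0.24 -0.75  0.  ] w 0.0852 gf 0.0
rod (np.int64(90), array([ 0.5078, -0.152 ,  0.0155,  0.5084, -0.1515,  0.1543]))
core top (np.int64(193), array([0.5081, 0.2183, 0.011 , 0.5078, 0.2187, 0.0951]))
```

View pics/s3.png

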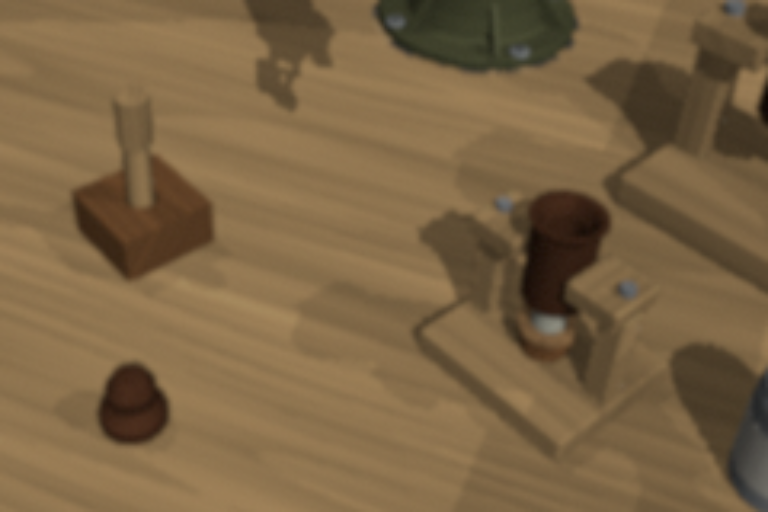

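The rod stands in its block at (135,150). The white core rests on the cork at (548,325), with its top at about 95 mm, which fits.

```bash
python3 -c "
from station import *
print(ticket.close_job())"
```

```text
the job is handed in; nothing more can be done
None
```

The core is down on the cork pad, pushed with about 10 N in all (about 6 N above the sliding resistance), the rod is back in its block, and I handed the job in at about 44 s of the 72 s; no verdict was shown.

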